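# Press the bottle caps on in filling order

## Robot

A 6-joint arm with a two-finger parallel gripper is mounted at the origin on the work surface. World frame = base frame: x ahead of the robot, y to its left, z up, the work surface at z = 0. Lengths are in m, angles in rad, forces in N, time in s.
With the tool pointing down it reaches from about 0.35 to 0.775 m from the base axis. Payload 5.5 kg.
Tool frame: the origin (TCP) lies at the very end of the fingers, on their centre line; the grasp point (between the pads) lies 19 mm behind it; z points along the fingers, y is the line along which they close (so a half turn about z gives the same grasp; the last joint's range is limited). The gripper opens to 85 mm and grips with 20 to 120 N. Pads are 22 mm wide; open, the fingers measure 114 mm over their backs; the gripper's body (76 mm by 85 mm) begins 54 mm behind the grasp point. The pads swing forward as they close: fully open they stand 13 mm farther back than shut.
Start: joints at [1.08, 0.313, 0.046, 1.304, 0, 1.431], TCP at [0.198, 0.54, 0.205] pointing down, gripper open.
Joint ranges: [-2.76, 2.76], [-0.86, 1.69], [-1.03, 1.26], [-2.2, 2.34], [-1.47, 1.5], [-3.14, 3.14]. Speed limits (rad/s): [2.57, 2.57, 3.14, 3.14, 3.14, 3.14].

## Interface

Orientations are given as a unit quaternion [w, x, y, z].
In Python, from workcell import env, read_camera, get_calibration gives the robot as it stands.
- The arm moves only by the tool jog_arm, never from a script. Its argument "motion" is one flat list of numbers, 7 for each row, row after row: the shift along the tool's x, y, z as a fraction of full scale, then the turn, a rotation vector about the tool's x, y, z as a fraction of full scale, then the opening, from 0 (shut) to 1 (fully open). In form: [x, y, z, wx, wy, wz, grip, x, y, z, wx, wy, wz, grip, ...]. A call has 1 to 12 rows; each row is the pose to reach, as a shift and turn from the pose commanded when the call began, along the tool's axes at that moment; what a row does not reach only later rows make up. Full scale, the value 1, is 0.2 m for a shift and 90 degrees for a turn. A row lasts 1/8 s, in which the tool goes at most 62.5 mm and 10.7 degrees, less where a joint would pass 70% of its speed; a pose out of reach is approached as far as the arm can. A call with a number of a shift or a turn outside -1 to 1 is refused whole. A call with a gripper value outside its range is refused whole. The fingers move at their own pace and stop on an object; "newtons" is the grip in N (left out, the last holds). Time passes only in rows, so rows that repeat a pose let the fingers close. It gives the time, the measured TCP pose, the force, the opening and the grip force at its end, in the units of the state.
- env.get_state(): the state, without advancing time (a new reading comes with each control period).
- read_camera(name): name is "side" or "top" or "wrist"; returns the picture (400x640x3 uint8, red, green, blue); there is no depth.
- get_calibration(name): a dict with "fx", "fy", "cx", "cy" (pixels), "world_from_camera" (4x4, takes a point from camera to world coordinates). Camera axes: x right, y down, z forward; pixel columns grow to the right and rows downward; lengths in m; the calibration is good to about 2 mm. A picture is of the moment at which its call begins: read the wrist's pose just before it. get_calibration takes no time and is no camera call; for the wrist camera it gives the pose at the moment of the call.
- env.hand_in(): hands the job in; it is judged then, once.
The state is a dict: "clock": time; "joint_pos": joint angles; "qvel": joint speeds; "tau": joint torques, N m; "tcp_pos": TCP position; "orientation": TCP orientation; "wrist_force": force on the tool from outside, world axes, zero at the start; "ft_torque": the same for the moment, N m; "finger_gap": finger opening in m; "grip_force": force on a finger pad.
Only numpy, scipy, OpenCV 4.12 (cv2) and the standard library are available. Lean on these libraries where they do the work, as an engineer would, in place of code of your own. Each camera call takes 0.05 s, during which the arm holds its last target. There are 200 camera calls.

## Task

Close the freshly filled bottles in the order they were filled: with a fingertip press, gently, the red cap of the blue bottle right down, then that of the yellow bottle, then that of the green bottle, and then press the green button on the control box to release the tray. Do not lift or tip the bottles; leave the white bottle, the red stop button and the other things on the table alone.

Things in the scene. Friction and masses are not known exactly. Their poses are not given: they have to be found in the camera images.
- tray: low open carton tray of brown cardboard, 196 x 196 mm and 60 mm high, walls 5 mm, with one partition each way making four cells; origin at the centre of its underside on the table, x and y along its sides. It is fixed.
- blue_bottle: loose round blue plastic bottle (about 0.5 kg), 70 mm in diameter, shoulder and collar the same colour, collar top 152 mm above the base, standing loosely in one of the four cells of the tray; origin at the centre of its underside, z up. Its cap stands proud and is to be pressed down.
- blue_cap_top (a point): centre of the flat top of the round red push-on cap of the blue bottle: a skirt 37 mm in diameter, 22 mm high, with a spring-loaded red centre 32 mm in diameter standing 9 mm out of it. The point is on that centre, about 198 mm above the table with the cap fully up and 188 mm with it fully down; it sinks with the cap. The sprung centre cushions the push: it gives about 1.5 mm before the cap starts to slide (1500 N/m, at most 8 mm) and springs up again when let go
- blue_cap (a joint): how far the cap of the blue bottle has been pressed down, m: 0 fully up, 0.010 right down on the collar (stop). It slides straight down with about 3 N of friction, has no spring and stays where it is left; a cap counts as on from 0.0065. Starts at 0 to 0.002.
- yellow_bottle: loose round yellow plastic bottle (about 0.5 kg), 70 mm in diameter, shoulder and collar the same colour, collar top 152 mm above the base, standing loosely in one of the four cells of the tray; origin at the centre of its underside, z up. Its cap stands proud and is to be pressed down.
- yellow_cap_top (a point): centre of the flat top of the round red push-on cap of the yellow bottle: a skirt 37 mm in diameter, 22 mm high, with a spring-loaded red centre 32 mm in diameter standing 9 mm out of it. The point is on that centre, about 198 mm above the table with the cap fully up and 188 mm with it fully down; it sinks with the cap. The sprung centre cushions the push: it gives about 1.5 mm before the cap starts to slide (1500 N/m, at most 8 mm) and springs up again when let go
- yellow_cap (a joint): how far the cap of the yellow bottle has been pressed down, m: 0 fully up, 0.010 right down on the collar (stop). It slides straight down with about 3 N of friction, has no spring and stays where it is left; a cap counts as on from 0.0065. Starts at 0 to 0.002.
- green_bottle: loose round green plastic bottle (about 0.5 kg), 70 mm in diameter, shoulder and collar the same colour, collar top 152 mm above the base, standing loosely in one of the four cells of the tray; origin at the centre of its underside, z up. Its cap stands proud and is to be pressed down.
- green_cap_top (a point): centre of the flat top of the round red push-on cap of the green bottle: a skirt 37 mm in diameter, 22 mm high, with a spring-loaded red centre 32 mm in diameter standing 9 mm out of it. The point is on that centre, about 198 mm above the table with the cap fully up and 188 mm with it fully down; it sinks with the cap. The sprung centre cushions the push: it gives about 1.5 mm before the cap starts to slide (1500 N/m, at most 8 mm) and springs up again when let go
- green_cap (a joint): how far the cap of the green bottle has been pressed down, m: 0 fully up, 0.010 right down on the collar (stop). It slides straight down with about 3 N of friction, has no spring and stays where it is left; a cap counts as on from 0.0065. Starts at 0 to 0.002.
- white_bottle: loose round white plastic bottle (about 0.5 kg), 70 mm in diameter, shoulder and collar the same colour, collar top 152 mm above the base, standing loosely in one of the four cells of the tray; origin at the centre of its underside, z up. Its cap is already right down: leave it alone.
- white_cap_top (a point): centre of the flat top of the round red push-on cap of the white bottle: a skirt 37 mm in diameter, 22 mm high, with a spring-loaded red centre 32 mm in diameter standing 9 mm out of it. The point is on that centre, about 198 mm above the table with the cap fully up and 188 mm with it fully down; it sinks with the cap. The sprung centre cushions the push: it gives about 1.5 mm before the cap starts to slide (1500 N/m, at most 8 mm) and springs up again when let go
- white_cap (a joint): how far the cap of the white bottle has been pressed down, m: 0 fully up, 0.010 right down on the collar (stop). It slides straight down with about 3 N of friction, has no spring and stays where it is left; a cap counts as on from 0.0065. Starts at 0.009 to 0.010.
- control_box: grey control box 120 x 170 x 70 mm (x, y, z), fixed to the table; origin at the centre of its underside; the green button is 40 mm to its +y side and the red stop button 40 mm to its -y side, both on top
- green_button_top (a point): centre of the top of the green push button (36 mm in diameter) on the control box: release button, to be pressed last; moves with the button, which is pressed straight down
- green_button (a joint): how far the green button is pressed, m: 0 up, 0.010 fully down (hard stop); a spring pushes it back, about 4 N when fully down; it counts as pressed from 0.005
- red_button_top (a point): centre of the top of the red push button (36 mm in diameter) on the control box: stop button, not to be pressed; moves with the button, which is pressed straight down
- red_button (a joint): how far the red button is pressed, m: 0 up, 0.010 fully down (hard stop); a spring pushes it back, about 4 N when fully down
- loose_cap0: loose red cap, 37 mm in diameter, 24 mm high, lying on the table beside the tray; origin at its underside; a bystander
- loose_cap1: second such loose red cap beside the tray; origin at its underside; a bystander
- jug: steel mug, 90 mm wide and 110 mm high, towards the far edge of the table; origin at its underside; a bystander
- tape_roll: yellow roll of tape, 100 mm in diameter, 45 mm high, lying flat on the robot's right; origin at its underside; a bystander
- spatula: spatula lying flat on the robot's left; origin at its underside; a bystander
There are look-alikes about, which are no part of the job. Leave any orange look-alike of the control_box alone. Of the things that look like the green_bottle, the smaller one is meant.

How it is judged:
By the outcome, as a careful person would: the job done as asked, in the order asked, and still so for the second after the job is handed in, with the robot touching nothing.
It also fails if it takes over 54 s, if anything falls off the work surface, if the arm or the gripper's body presses on something with over 40 N, if the wrist force passes 120 N, or if a joint passes its speed limit or range.

## Working session

There is one attempt and no reset: what is moved stays moved. The work goes in short steps, Python scripts to look and compute and a tool call to move; the robot and the scene stay as the last step left them, time stands still between calls to the robot, and variables do not carry over. Pictures are saved under pics/ and viewed, at most 10 in all, crops included, and the job is handed in when it is done.

Besides the shell and the picture viewer there is one more tool, called after "Call:" as name(argument=value, ...), one argument or row to a line, values as JSON. jog_arm: Moves the arm, as the interface text tells. Shift numbers are shares of 0.2 m and turn numbers shares of 90 degrees, none past 1 either way. Its arguments: {"type":"object","properties":{"motion":{"type":"array","items":{"type":"number"}},"newtons":{"type":"number"}},"required":["motion"]}

```bash
mkdir -p pics; python3 - <<'E'
from workcell import env, read_camera, get_calibration
import cv2,json
for n in ("top","side"):
    cv2.imwrite(f"pics/{n}0.png",read_camera(n)[:,:,::-1])
    c=get_calibration(n);print(n,c["fx"],c["fy"],c["cx"],c["cy"],c["world_from_camera"])
s=env.get_state();print(s["clock"],s["tcp_pos"],s["orientation"],s["finger_gap"])
E
```

```text
top 399.23535072363495 399.23535072363495 316.5630553256811 195.4794684870969 [[ 0.01777301 -0.9846233   0.17378458  0.30179688]
 [-0.99973837 -0.01499762  0.01727055 -0.0156073 ]
 [-0.01439863 -0.17404607 -0.98463224  1.55532065]
 [ 0.          0.          0.          1.        ]]
side 410.03456622142176 410.03456622142176 315.55279735353224 200.32217601080941 [[-0.92681284 -0.28248957  0.24742189  0.30747945]
 [-0.37551412  0.69250837 -0.61597184  0.67558474]
 [ 0.00266389 -0.66380103 -0.74790447  0.95787133]
 [ 0.          0.          0.          1.        ]]
0.1 [0.19734103 0.53954031 0.20428651] [-2.65316569e-04  1.74484233e-01  9.84659616e-01 -7.89576042e-04] 0.08573865173324563
```

View pics/top0.png

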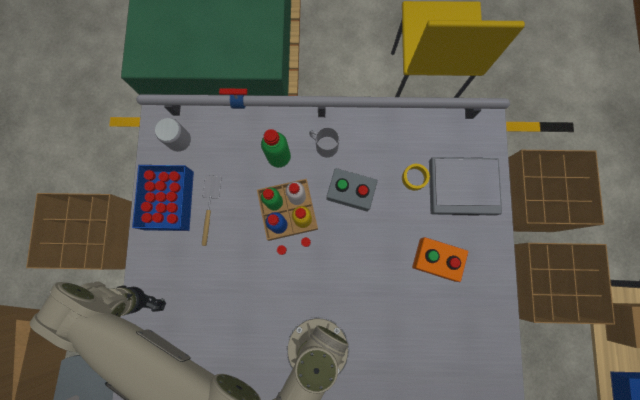

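View pics/side0.png

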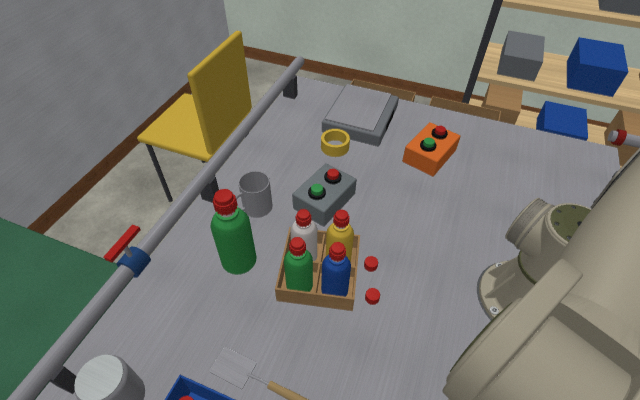

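The top view shows the tray at about (288,210), with the green, white, blue and yellow caps and the grey box's green button at (342,185). The side view shows the caps at green (297,245), blue (337,252), white (304,218) and yellow (341,217), and the green button at (317,190). I'll enlarge both.

```bash
python3 - <<'E'
import cv2,numpy as np
a=cv2.imread("pics/top0.png")[170:250,250:390]; b=cv2.imread("pics/side0.png")[160:280,270:390]
A=cv2.resize(a,None,fx=5,fy=5,interpolation=cv2.INTER_CUBIC);cv2.imwrite("pics/a.png",A)
B=cv2.resize(b,None,fx=5,fy=5,interpolation=cv2.INTER_CUBIC);cv2.imwrite("pics/b.png",B)
E
```

```text
(no output)
```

View pics/a.png

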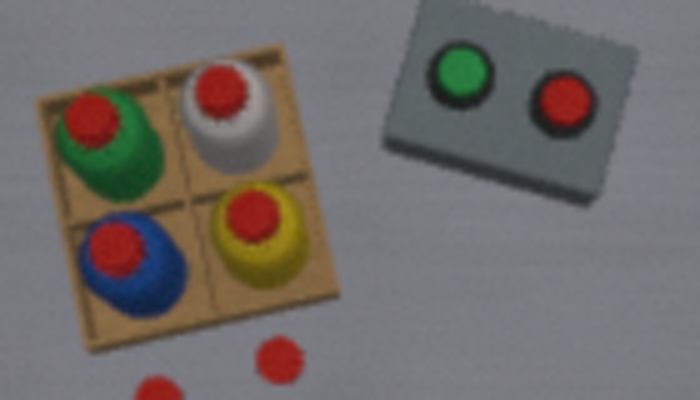

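View pics/b.png

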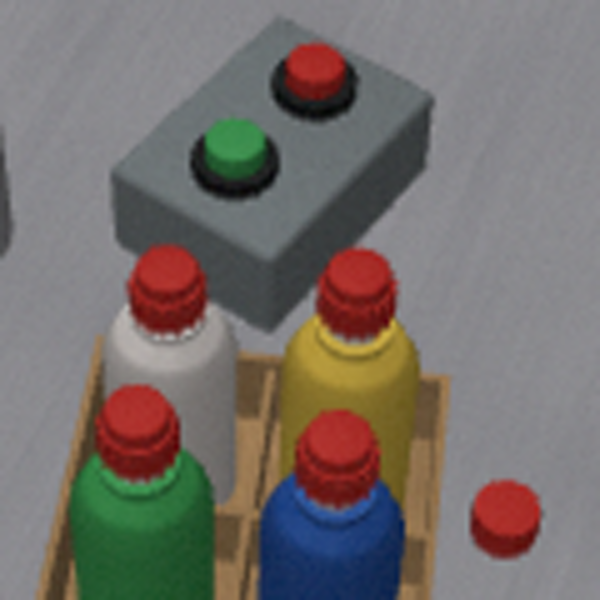

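Cap tops, in full-image pixels: crop (u/5+250, v/5+170) for top and (u/5+270, v/5+160) for side. Now triangulating.

```bash
cat > h.py <<'E'
from workcell import env, read_camera, get_calibration
import cv2,numpy as np
from scipy.spatial.transform import Rotation as R
def P(n):
    c=get_calibration(n);K=np.array([[c["fx"],0,c["cx"]],[0,c["fy"],c["cy"]],[0,0,1]])
    return K@np.linalg.inv(c["world_from_camera"])[:3]
def tri(P1,P2,a,b):
    X=cv2.triangulatePoints(P1,P2,np.array(a,float).reshape(2,1),np.array(b,float).reshape(2,1))[:,0];X=X[:3]/X[3]
    e=[np.linalg.norm((p@np.r_[X,1])[:2]/(p@np.r_[X,1])[2]-q) for p,q in((P1,a),(P2,b))]
    return X,e
def rot():
    q=env.get_state()["orientation"];return R.from_quat([q[1],q[2],q[3],q[0]]).as_matrix()
E
python3 - <<'E'
from h import *
pt=dict(green=((91,116),(138,408)),blue=((114,245),(339,434)),white=((219,87),(168,268)),yellow=((250,212),(358,271)),button=((461,69),(236,136)))
f=lambda p,o:(np.array(p)+.5)/5-.5+o
X={k:tri(P("top"),P("side"),f(a,(250,170)),f(b,(270,160))) for k,(a,b) in pt.items()}
X["big"]=tri(P("top"),P("side"),(270,135),(224,195))
M=rot();t=env.get_state()["tcp_pos"];print(M.round(3))
for k,(x,e) in X.items():print(k,x.round(4),np.round(e,2),"tool shift/0.2",(M.T@(x-t)/.2).round(3))
E
```

```text
[[-0.939  0.344 -0.001]
 [ 0.344  0.939 -0.001]
 [ 0.    -0.002 -1.   ]]
green [0.5506 0.1781 0.1939] [0.46 0.67] tool shift/0.2 [-2.279 -1.09   0.053]
blue [0.4603 0.1584 0.1959] [0.39 0.56] tool shift/0.2 [-1.889 -1.338  0.044]
white [0.5737 0.0903 0.1859] [0.38 0.52] tool shift/0.2 [-2.539 -1.463  0.094]
yellow [0.4844 0.0656 0.1967] [0.38 0.51] tool shift/0.2 [-2.162 -1.732  0.04 ]
button [ 0.6074 -0.0831  0.0972] [0.3  0.37] tool shift/0.2 [-2.995 -2.218  0.538]
big [0.7358 0.1684 0.2644] [0.29 0.4 ] tool shift/0.2 [-3.166 -0.818 -0.3  ]
```

Call:
jog_arm(
  motion=[0,0,-0.3,0,0,0,0,-0.2,-0.15,-0.3,0,0,0,0,-0.45,-0.32,-0.3,0,0,0,0,-0.7,-0.5,-0.3,0,0,0,0,-0.945,-0.669,-0.3,0,0,0,0,-0.945,-0.669,-0.3,0,0,0,0],
)

```text
clock: 0.85
tcp_pos: [0.331, 0.3463, 0.2649]
orientation: [0.0, 0.178, 0.984, -0.0]
wrist_force: [-0.6, -0.4, -0.4]
finger_gap: -0.0001
grip_force: 0.0
```

Call:
jog_arm(
  motion=[-0.24,-0.17,0,0,0,0,0,-0.48,-0.34,0,0,0,0,0,-0.72,-0.5,0,0,0,0,0,-0.944,-0.669,0,0,0,0,0,-0.944,-0.669,0.15,0,0,0,0,-0.944,-0.669,0.15,0,0,0,0,-0.944,-0.669,0.15,0,0,0,0],
)

```text
clock: 1.72
tcp_pos: [0.4601, 0.1598, 0.2356]
orientation: [-0.0, 0.174, 0.985, 0.0]
wrist_force: [-0.3, 0.2, 0.2]
finger_gap: -0.0004
grip_force: 0.0
```

```bash
python3 - <<'E'
from h import *
a=read_camera("wrist")[:,:,::-1];cv2.imwrite("pics/w1.png",a)
s=env.get_state();print(s["clock"],s["tcp_pos"],s["wrist_force"],s["finger_gap"])
p=P("wrist")
for k,x in dict(green=(.5506,.1781,.1939),blue=(.4603,.1584,.1959),yellow=(.4844,.0656,.1967),button=(.6074,-.0831,.0972),tcp=s["tcp_pos"]).items():
    u=p@np.r_[x,1];print(k,(u[:2]/u[2]).round(1))
E
```

```text
1.775 [0.4604319  0.15994409 0.23604584] [ 0.1963439   0.11922865 -0.26663465] 0.00011395490649796094
green [381.3 306.7]
blue [318.4 214. ]
yellow [214.4 282.3]
button [174.  358.9]
tcp [320.5 236.1]
```

View pics/w1.png

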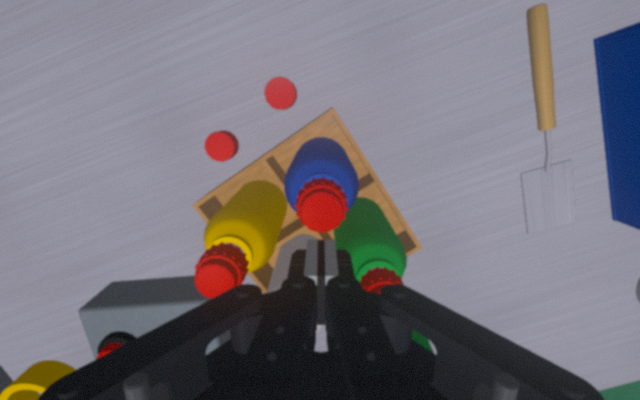

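The wrist view shows the blue cap top at about (322,212), within 2 mm of the prediction, with yellow at (217,277) and the fingertip straight above blue. Pressing now.

Call:
jog_arm(
  motion=[0,-0.007,0.1,0,0,0,0,0,-0.007,0.16,0,0,0,0,0,-0.007,0.19,0,0,0,0,0,-0.007,0.21,0,0,0,0,0,-0.007,0.22,0,0,0,0,0,-0.007,0.23,0,0,0,0,0,-0.007,0.24,0,0,0,0,0,-0.007,0.25,0,0,0,0,0,-0.007,0.255,0,0,0,0,0,-0.007,0.255,0,0,0,0,0,-0.007,0.255,0,0,0,0],
)

```text
clock: 3.15
tcp_pos: [0.46, 0.1576, 0.1841]
orientation: [0.0, 0.174, 0.985, 0.0]
wrist_force: [-0.8, 0.4, 0.2]
finger_gap: 0.0
grip_force: 0.0
```

```bash
python3 - <<'E'
from h import *
a=read_camera("side")[:,:,::-1];w=read_camera("wrist")[:,:,::-1]
A=cv2.resize(a[160:320,250:410],(400,400),interpolation=cv2.INTER_CUBIC)
W=cv2.resize(w[150:310,240:400],(400,400),interpolation=cv2.INTER_CUBIC)
cv2.imwrite("pics/c1.png",np.hstack([A,W]))
s=env.get_state();print(s["clock"],s["tcp_pos"],s["wrist_force"],s["ft_torque"])
E
```

```text
3.25 [0.46002585 0.15757728 0.18416073] [-0.36189111 -0.26685961 -0.85162727] [ 0.00512824 -0.01814589  0.00217611]
```

View pics/c1.png

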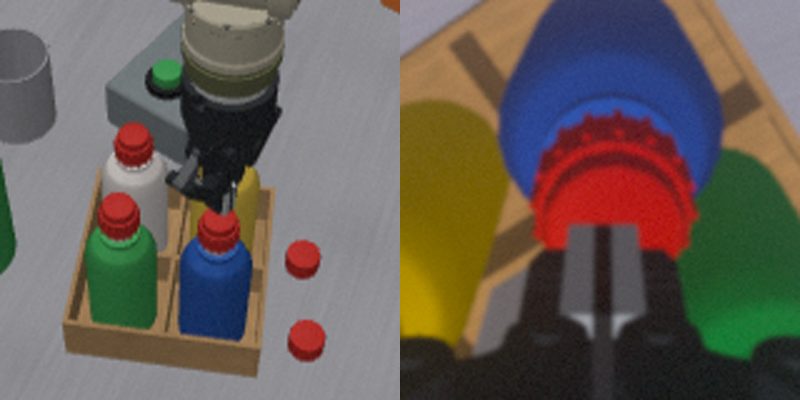

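The fingertips are over the cap but there is no contact force yet. I'll go down in small steps and watch the force.

Call:
jog_arm(
  motion=[0,0,0.01,0,0,0,0,0,0,0.02,0,0,0,0,0,0,0.02,0,0,0,0],
)

```text
clock: 3.62
tcp_pos: [0.4598, 0.1575, 0.1798]
orientation: [-0.0, 0.175, 0.985, -0.0]
wrist_force: [0.5, 1.3, 0.2]
finger_gap: 0.0001
grip_force: 0.0
```

Call:
jog_arm(
  motion=[0,0,0.01,0,0,0,0,0,0,0.02,0,0,0,0,0,0,0.02,0,0,0,0],
)

```text
clock: 4.0
tcp_pos: [0.4598, 0.1576, 0.1759]
orientation: [-0.0, 0.174, 0.985, -0.0]
wrist_force: [0.2, -1.1, -0.6]
finger_gap: 0.0004
grip_force: 0.0
```

```bash
python3 - <<'E'
from h import *
a=read_camera("side")[:,:,::-1];w=read_camera("wrist")[:,:,::-1]
o=cv2.imread("pics/side0.png")
r=lambda i:cv2.resize(i,(400,400),interpolation=cv2.INTER_CUBIC)
cv2.imwrite("pics/c2.png",np.hstack([r(o[210:290,300:380]),r(a[210:290,300:380])]))
t=env.get_state()["tcp_pos"]
for n in("side","wrist"):
    u=P(n)@np.r_[t,1];print(n,(u[:2]/u[2]).round(1))
E
```

```text
side [337.8 251.3]
wrist [320.5 236.1]
```

View pics/c2.png

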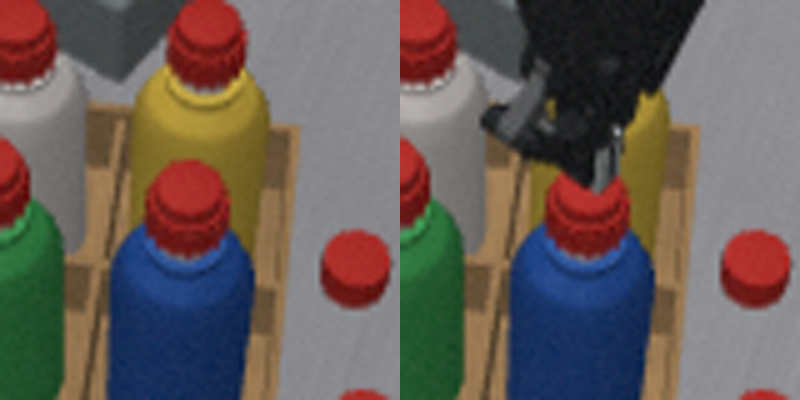

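```bash
python3 - <<'E'
from h import *
s=env.get_state();t=s["tcp_pos"];print(s["clock"],s["wrist_force"],s["tau"],s["finger_gap"])
c=get_calibration("wrist");print("cam in tool",(rot().T@(c["world_from_camera"][:3,3]-t)).round(4), "axis",(rot().T@c["world_from_camera"][:3,2]).round(3))
print("tip",tri(P("side"),P("wrist"),(340,247.5),(321,240)), "tcp",t)
E
```

```text
4.1 [-0.28469936 -0.20132219 -0.05569234] [-6.84109491e-04 -3.81473780e+01  2.91313612e+01 -9.38815938e-04
 -4.35147649e-05 -7.22577539e-06] -2.986935778183658e-05
cam in tool [ 7.330e-02  1.000e-04 -1.697e-01] axis [-0.285  0.     0.959]
tip (array([0.45455626, 0.15979563, 0.19661036]), [np.float64(0.1973335464344489), np.float64(1.473771456994622)]) tcp [0.45995561 0.15756177 0.17608181]
```

Call:
jog_arm(
  motion=[0,0,0.01,0,0,0,0,0,0,0.015,0,0,0,0,0,0,0.015,0,0,0,0],
)

```text
clock: 4.47
tcp_pos: [0.4599, 0.1576, 0.173]
orientation: [-0.0, 0.175, 0.985, -0.0]
wrist_force: [0.1, 0.7, 0.1]
finger_gap: 0.0001
grip_force: 0.0
```

Call:
jog_arm(
  motion=[0,0,0.01,0,0,0,0,0,0,0.015,0,0,0,0,0,0,0.015,0,0,0,0],
)

```text
clock: 4.85
tcp_pos: [0.4601, 0.1576, 0.1704]
orientation: [0.0, 0.175, 0.985, 0.0]
wrist_force: [1.0, -0.1, 2.5]
finger_gap: 0.0001
grip_force: 1.3
```

Contact at TCP z≈0.172, so the actual tip sits about 25 mm behind the reported TCP. Pressing on, guided by the force.

Call:
jog_arm(
  motion=[0,0,0.01,0,0,0,0,0,0,0.02,0,0,0,0,0,0,0.03,0,0,0,0,0,0,0.03,0,0,0,0],
)

```text
clock: 5.35
tcp_pos: [0.4601, 0.1576, 0.164]
orientation: [0.0, 0.175, 0.985, 0.0]
wrist_force: [1.3, 0.6, 3.1]
finger_gap: 0.0004
grip_force: 1.3
```

Call:
jog_arm(
  motion=[0,0,0.01,0,0,0,0,0,0,0.015,0,0,0,0,0,0,0.015,0,0,0,0],
)

```text
clock: 5.72
tcp_pos: [0.4601, 0.1576, 0.161]
orientation: [0.0, 0.175, 0.985, 0.0]
wrist_force: [0.7, -0.5, 2.3]
finger_gap: -0.0004
grip_force: 1.3
```

Sliding at about 3 N, as expected.

Call:
jog_arm(
  motion=[0,0,0.01,0,0,0,0,0,0,0.015,0,0,0,0,0,0,0.015,0,0,0,0],
)

```text
clock: 6.1
tcp_pos: [0.4602, 0.1576, 0.1584]
orientation: [0.0, 0.175, 0.985, 0.0]
wrist_force: [0.4, 0.3, 6.4]
finger_gap: -0.0002
grip_force: 2.9
```

Call:
jog_arm(
  motion=[0,0,0.005,0,0,0,0,0,0,0.01,0,0,0,0,0,0,0.01,0,0,0,0],
)

```text
clock: 6.48
tcp_pos: [0.4602, 0.1576, 0.1568]
orientation: [0.001, 0.174, 0.985, 0.0]
wrist_force: [-1.1, 0.0, 8.6]
finger_gap: -0.0004
grip_force: 4.1
```

Stop reached: the force now rises at the spring rate to 8.6 N, so blue is on. Next is yellow.

Call:
jog_arm(
  motion=[0,0,-0.1,0,0,0,0,0,0,-0.24,0,0,0,0,-0.1,-0.14,-0.24,0,0,0,0,-0.2,-0.28,-0.24,0,0,0,0,-0.272,-0.39,-0.24,0,0,0,0,-0.272,-0.39,-0.24,0,0,0,0,-0.272,-0.39,-0.15,0,0,0,0,-0.272,-0.39,-0.11,0,0,0,0,-0.272,-0.39,-0.1,0,0,0,0,-0.272,-0.39,-0.1,0,0,0,0],
)

```text
clock: 7.72
tcp_pos: [0.4842, 0.066, 0.1762]
orientation: [-0.0, 0.174, 0.985, 0.0]
wrist_force: [0.6, 0.0, -1.3]
finger_gap: -0.0001
grip_force: 0.0
```

```bash
python3 - <<'E'
from h import *
w=read_camera("wrist")[:,:,::-1];a=read_camera("side")[:,:,::-1]
r=lambda i:cv2.resize(i,(400,400),interpolation=cv2.INTER_CUBIC)
cv2.imwrite("pics/c3.png",np.hstack([r(a[190:290,280:380]),r(w[150:310,240:400])]))
E
```

```text
(no output)
```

View pics/c3.png

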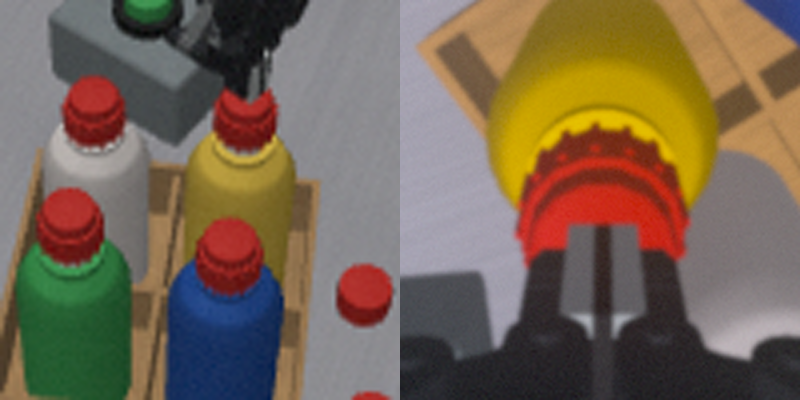

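Blue's cap now sits down, its skirt resting on the collar, and the fingertip is centred over yellow's cap. Pressing yellow.

Call:
jog_arm(
  motion=[0,0,0.012,0,0,0,0,0,0,0.025,0,0,0,0,0,0,0.04,0,0,0,0,0,0,0.055,0,0,0,0,0,0,0.07,0,0,0,0,0,0,0.08,0,0,0,0,0,0,0.09,0,0,0,0,0,0,0.09,0,0,0,0],
)

```text
clock: 8.82
tcp_pos: [0.4845, 0.0656, 0.1584]
orientation: [0.0, 0.175, 0.985, 0.0]
wrist_force: [-1.4, 0.2, 6.5]
finger_gap: -0.0001
grip_force: 2.9
```

Call:
jog_arm(
  motion=[0,0,0.006,0,0,0,0,0,0,0.012,0,0,0,0,0,0,0.012,0,0,0,0],
)

```text
clock: 9.2
tcp_pos: [0.4846, 0.0656, 0.1565]
orientation: [0.001, 0.175, 0.985, 0.0]
wrist_force: [-1.8, 0.0, 9.3]
finger_gap: 0.0
grip_force: 4.3
```

Yellow is on too (9.3 N at the same height). Next is green.

Call:
jog_arm(
  motion=[0,0,-0.1,0,0,0,0,0,0,-0.24,0,0,0,0,-0.03,0.17,-0.24,0,0,0,0,-0.06,0.34,-0.24,0,0,0,0,-0.09,0.51,-0.24,0,0,0,0,-0.117,0.642,-0.24,0,0,0,0,-0.117,0.642,-0.24,0,0,0,0,-0.117,0.642,-0.15,0,0,0,0,-0.117,0.642,-0.11,0,0,0,0,-0.117,0.642,-0.1,0,0,0,0,-0.117,0.642,-0.1,0,0,0,0],
)

```text
clock: 10.58
tcp_pos: [0.5503, 0.1778, 0.176]
orientation: [0.0, 0.175, 0.985, 0.0]
wrist_force: [-0.1, -0.4, 0.7]
finger_gap: -0.0
grip_force: 0.0
```

```bash
python3 - <<'E'
from h import *
w=read_camera("wrist")[:,:,::-1];a=read_camera("side")[:,:,::-1]
r=lambda i:cv2.resize(i,(400,400),interpolation=cv2.INTER_CUBIC)
cv2.imwrite("pics/c4.png",np.hstack([r(a[190:290,260:360]),r(w[150:310,240:400])]))
E
```

```text
(no output)
```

View pics/c4.png

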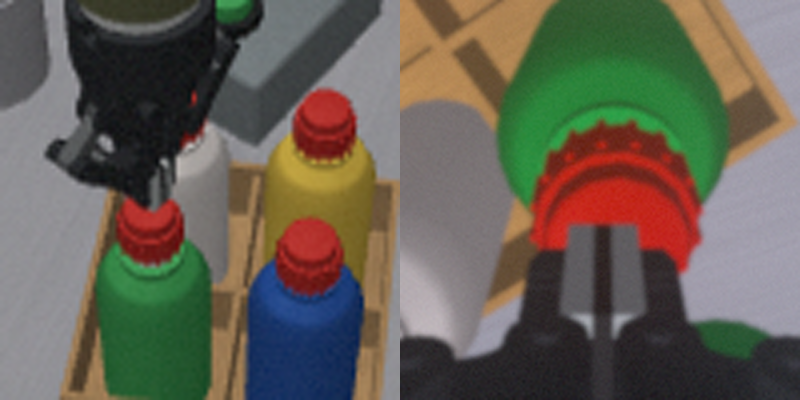

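Yellow's and blue's caps are down, and the tip is over green's cap about 3 mm to one side. I'll correct that while pressing.

Call:
jog_arm(
  motion=[0,0.012,0,0,0,0,0,0,0.012,0.012,0,0,0,0,0,0.012,0.025,0,0,0,0,0,0.012,0.04,0,0,0,0,0,0.012,0.055,0,0,0,0,0,0.012,0.07,0,0,0,0,0,0.012,0.08,0,0,0,0,0,0.012,0.09,0,0,0,0,0,0.012,0.09,0,0,0,0],
)

```text
clock: 11.8
tcp_pos: [0.5514, 0.1805, 0.1582]
orientation: [0.0, 0.174, 0.985, 0.0]
wrist_force: [-1.0, 0.3, 6.1]
finger_gap: -0.0
grip_force: 3.1
```

Call:
jog_arm(
  motion=[0,0,0.006,0,0,0,0,0,0,0.012,0,0,0,0,0,0,0.012,0,0,0,0],
)

```text
clock: 12.18
tcp_pos: [0.5516, 0.1805, 0.1564]
orientation: [0.001, 0.175, 0.985, 0.0]
wrist_force: [-1.6, 0.7, 8.2]
finger_gap: -0.0
grip_force: 4.4
```

Green is on. Now to the button.

Call:
jog_arm(
  motion=[0,0,-0.1,0,0,0,0,0,0,-0.26,0,0,0,0,-0.12,-0.19,-0.26,0,0,0,0,-0.24,-0.38,-0.26,0,0,0,0,-0.36,-0.57,-0.26,0,0,0,0,-0.36,-0.57,-0.26,0,0,0,0],
)

```text
clock: 12.92
tcp_pos: [0.58, 0.0457, 0.2064]
orientation: [-0.0, 0.177, 0.984, -0.0]
wrist_force: [-0.2, 0.4, 0.1]
finger_gap: 0.0
grip_force: 0.0
```

Call:
jog_arm(
  motion=[-0.12,-0.19,0,0,0,0,0,-0.24,-0.38,0,0,0,0,0,-0.358,-0.57,0,0,0,0,0,-0.358,-0.57,0.1,0,0,0,0,-0.358,-0.57,0.3,0,0,0,0,-0.358,-0.57,0.5,0,0,0,0,-0.358,-0.57,0.6,0,0,0,0,-0.358,-0.57,0.6,0,0,0,0],
)

```text
clock: 13.92
tcp_pos: [0.6057, -0.0816, 0.0849]
orientation: [-0.003, 0.174, 0.985, 0.0]
wrist_force: [0.0, 0.4, 0.3]
finger_gap: -0.0
grip_force: 0.0
```

```bash
python3 - <<'E'
from h import *
w=read_camera("wrist")[:,:,::-1];a=read_camera("side")[:,:,::-1]
r=lambda i:cv2.resize(i,(400,400),interpolation=cv2.INTER_CUBIC)
cv2.imwrite("pics/c5.png",np.hstack([r(a[160:280,270:390]),r(w[150:310,240:400])]))
E
```

```text
(no output)
```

View pics/c5.png

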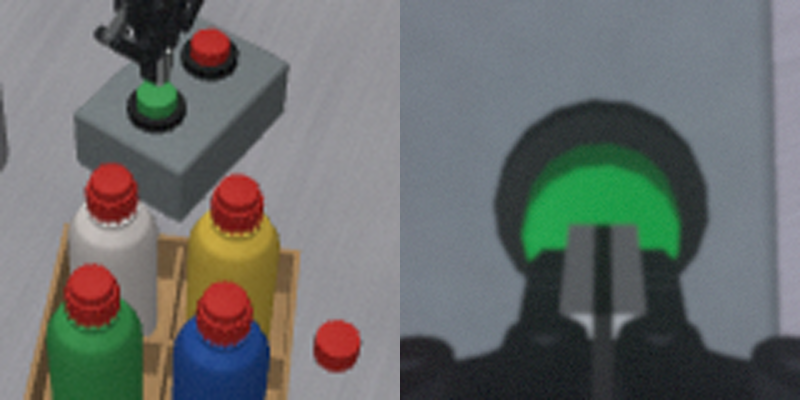

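All three caps are down, and the tip hangs centred over the green button. Pressing it.

Call:
jog_arm(
  motion=[0,0,0.03,0,0,0,0,0,0,0.05,0,0,0,0,0,0,0.065,0,0,0,0,0,0,0.08,0,0,0,0,0,0,0.09,0,0,0,0,0,0,0.1,0,0,0,0,0,0,0.1,0,0,0,0],
)

```text
clock: 14.9
tcp_pos: [0.6076, -0.0831, 0.0673]
orientation: [-0.0, 0.175, 0.985, 0.0]
wrist_force: [-0.6, 0.5, 1.6]
finger_gap: -0.0001
grip_force: 0.9
```

Call:
jog_arm(
  motion=[0,0,0.008,0,0,0,0,0,0,0.008,0,0,0,0,0,0,0.008,0,0,0,0],
)

```text
clock: 15.28
tcp_pos: [0.6077, -0.0831, 0.0658]
orientation: [0.0, 0.175, 0.985, -0.0]
wrist_force: [-0.5, -0.1, 2.8]
finger_gap: -0.0002
grip_force: 1.1
```

Call:
jog_arm(
  motion=[0,0,0.008,0,0,0,0,0,0,0.015,0,0,0,0,0,0,0.015,0,0,0,0],
)

```text
clock: 15.65
tcp_pos: [0.6077, -0.0831, 0.0626]
orientation: [0.0, 0.175, 0.985, 0.0]
wrist_force: [-1.1, 0.7, 3.4]
finger_gap: -0.0
grip_force: 1.5
```

Call:
jog_arm(
  motion=[0,0,0.005,0,0,0,0,0,0,0.005,0,0,0,0,0,0,0.005,0,0,0,0],
)

```text
clock: 16.02
tcp_pos: [0.6078, -0.0831, 0.0618]
orientation: [0.0, 0.174, 0.985, 0.0]
wrist_force: [-0.4, -0.4, 3.0]
finger_gap: -0.0003
grip_force: 1.6
```

Call:
jog_arm(
  motion=[0,0,0.006,0,0,0,0,0,0,0.006,0,0,0,0],
)

```text
clock: 16.27
tcp_pos: [0.6077, -0.083, 0.0604]
orientation: [0.0, 0.174, 0.985, 0.0]
wrist_force: [-0.9, -0.6, 3.5]
finger_gap: 0.0001
grip_force: 1.8
```

Call:
jog_arm(
  motion=[0,0,-0.1,0,0,0,0,0,0,-0.3,0,0,0,0,0,0,-0.5,0,0,0,0,0,0,-0.6,0,0,0,0,0,0,-0.6,0,0,0,0,0,0,-0.6,0,0,0,0],
)

```text
clock: 17.02
tcp_pos: [0.6071, -0.0828, 0.179]
orientation: [-0.001, 0.174, 0.985, 0.0]
wrist_force: [0.6, -0.6, -0.0]
finger_gap: -0.0001
grip_force: 0.0
```

```bash
python3 -c "
from workcell import env
print(env.hand_in())"
```

```text
the job is handed in; nothing more can be done
None
```

I pressed the blue, yellow and green caps down to their stops in that order, then pressed the green button at least 7 mm (it counts from 5 mm), and handed the job in at about 17 s with the arm clear; the hand-in returned no verdict.

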